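# Isolate the tile grinder and hold its belt tensioner back

## Task

The small tile grinder is to get a new belt. First turn the handle of its rotary isolator box from on to off, right round into its off position; only then swing the grinder's sprung belt-tensioner arm, by the upright steel post at its end, outwards until it is hard against its stop, and finish while the gripper's fingers still hold it there against the spring. Leave everything else on the table where it stands.

Things in the scene. Friction and masses are not known exactly. Their poses are not given: they have to be found in the camera images.
- drive: Tile grinder lying with its belt deck uppermost, belt and guard taken off: a fixed grey casting 150 (x) by 270 (y) by 40 mm high. Origin: centre of its underside on the table, z up. On top stand a large pulley (radius 45, centre x +18, y +80) and a small one (radius 20, centre x +35, y -105), both up to 69 mm above the table, and the tensioner arm. Two stubs, up to 66 mm above the table, mark the arm's rest and its stop. It may stand left or right, turned by up to 0.5 rad.
- pivot_axis (a point): Point on the vertical pivot axis of the tensioner arm, 60 mm above the table; in the grinder's frame x -45, y -105 mm. It does not move.
- tensioner (a joint): Angle of the tensioner arm about its pivot, rad, growing counter-clockwise seen from above. 0 = at rest, 0.9 = against its stop. A spring always pulls it back to 0: pushed at the post it takes about 4 N to start and 12 N at the stop. At 0 the arm points 50 degrees counter-clockwise from the grinder's +x axis; at the stop the post stands out over the grinder's -x edge.
- tension_post (a point): The tensioner arm is a flat steel bar 20 mm wide, top 68 mm above the table, with a black roller (radius 16) under its free end and an upright post on top of that end. The post: upright plain steel pin of 15 mm diameter, reaching from the bar up to 115 mm above the table, 110 mm from the pivot axis; the arm can be moved by it. This point is on its centre line, 95 mm above the table, 20 mm below its top.
- isolator: Rotary isolator: fixed grey box 110 (x) by 100 (y) by 62 mm high with a black turning handle on its top. Origin: centre of its underside on the table, z up. A thin bar mark on the lid, 30 degrees from its +x axis towards +y, shows where on is, a small dot at its +y edge where off is. A short cable gland sticks out of its +x face. It stands on the other side from the grinder, turned by up to 0.6 rad.
- isolator_handle (a joint): Angle of the isolator handle, rad, growing clockwise seen from above. 0 = off (the grip bar lies along the box's y axis, white line at +y), 1.05 = on (60 degrees clockwise from off, white line towards the bar mark). To switch off, turn it counter-clockwise seen from above by 60 degrees. Stiff: it needs about 0.12 N m and stays where it is left; firm stops at both ends.
- handle_grip (a point): Centre of the handle's grip bar, on its turning axis, 98 mm above the table. The bar is 66 mm long, 16 mm thick, upright, from 76 to 112 mm above the table, over a disc of radius 30 mm. Moves with the handle: the point's y axis lies along the bar, towards the white line.
- mosaic_pot: Bystander: upturned terracotta pot with glued tiles, radius 55, 90 mm high, behind the grinder. Origin under its centre.
- mug: Bystander: white mug, radius 40, 85 mm high, behind the isolator. Origin under its centre.
- glue_pot: Bystander: small white glue jar, radius 22, 42 mm high, in front of the grinder. Origin under its centre.
- nippers: Bystander: tile nippers lying flat, about 170 by 70 by 16 mm, in front of the isolator. Origin near the middle, on the table.
- tile_tub: Bystander: clear tub of tiles, 110 by 160 by 45 mm, at the far edge of the table. Origin under its centre.
- brush: Bystander: brush 170 mm long lying at the right. Origin near the middle.
- belt_guard: Bystander: the grinder's sheet-metal belt guard, 150 by 270 by 50 mm, lying open side up at the left. Origin under its centre.
Mind the look-alikes: they are no part of the job. Leave any purple or yellow look-alike of the isolator alone.

How it is judged:
By the outcome, as a careful person would: the job done as asked, in the order asked, and still so for the second after the job is handed in, while the arm keeps its last pose, push and grip.
It also fails if it takes over 46 s, if anything falls off the work surface, if the arm or the gripper's body presses on something with over 40 N, if the wrist force passes 120 N, or if a joint passes its speed limit or range.

## Robot

A 6-joint arm with a two-finger parallel gripper is mounted at the origin on the work surface. World frame = base frame: x ahead of the robot, y to its left, z up, the work surface at z = 0. Lengths are in m, angles in degrees, forces in N, time in s.
With the tool pointing down it reaches from about 0.375 to 0.825 m from the base axis. Payload 5.5 kg.
Tool frame: the origin (TCP) lies at the very end of the fingers, on their centre line; the grasp point (between the pads) lies 19 mm behind it; x points along the fingers, y is the direction in which the jaws open and shut, and the axes are right-handed (so a half turn about x gives the same grasp; the last joint's range is limited). The gripper opens to 85 mm and grips with 20 to 120 N. Pads are 22 mm wide; open, the fingers measure 114 mm over their backs; the gripper's body (76 mm by 85 mm) begins 54 mm behind the grasp point. The pads swing forward as they close: fully open they stand 13 mm farther back than shut.
Start: joints at [-65.317, 17.962, -2.699, 69.339, 0, 90], TCP at [0.251, -0.545, 0.231] pointing down, gripper open.
Joint ranges: [-152.73, 152.73], [-39.44, 99.34], [-58.76, 71.6], [-118.89, 123.64], [-81.53, 83.1], [-180, 180]. Speed limits (degrees/s): [136.94, 136.94, 172.46, 180, 180, 180].

## Interface

Orientations are given as [roll, pitch, yaw] about the fixed x, y, z axes, in that order (R = Rz(yaw) Ry(pitch) Rx(roll)).
In Python, from rig import robot, imaging gives the robot as it stands.
- The arm moves only by the tool send_rows, never from a script. Its argument "deltas" is one flat list of numbers, 7 for each row, row after row: the turn, a rotation vector about the world's x, y, z in rad, then the shift along the world's x, y, z in mm, then the finger opening in mm, from 0 to 85.4. A call has 1 to 8 rows; each row shifts and turns the pose as measured when the row begins; what a row does not reach is not made up. A row lasts 1/10 s, in which the tool goes at most 50 mm and 8.59 degrees, less where a joint would pass 70% of its speed; a pose out of reach is approached as far as the arm can. A call with a gripper value outside its range is refused whole. The fingers move at their own pace and stop on an object; the grip force is fixed at half the most. Time passes only in rows, so rows that do not move let the fingers close. It gives the time, the measured TCP pose, the force and the opening at its end, in the units of the state.
- robot.get_state(): the state, without advancing time (a new reading comes with each control period).
- imaging.grab_frame(name): name is "scene" or "side" or "wrist"; returns a dict with "frame" (420x560x3 uint8, red, green, blue), "vertical_fov" (degrees; the focal length in pixels is half the picture's height over the tangent of half this angle, whatever the lens; pixels are square), "cx", "cy" (the principal point, pixels), "cam_to_world" (4x4, takes a point from camera to world coordinates). Camera axes: x right, y down, z forward; pixel columns grow to the right and rows downward; lengths in m; the calibration is good to about 2 mm. The wrist camera is an equidistant fisheye: a pixel r from the principal point sees the ray r / f radians off the axis. A picture is of the moment at which its call begins. There is no depth.
- robot.close_job(): hands the job in, once; it reports no verdict.
The state is a dict: "time": time; "q": joint angles; "qvel": joint speeds; "tau": joint torques, N m; "tool_pos": TCP position; "ee_rot": TCP orientation; "force": force on the tool from outside, world axes, zero at the start; "torque": the same for the moment, N m; "opening": finger opening in m.
Only numpy, scipy, OpenCV 4.12 (cv2) and the standard library are available. Lean on these libraries where they do the work, as an engineer would, in place of code of your own. Each camera call takes 0.05 s, during which the arm holds its last target.

## Working session

There is one attempt and no reset: what is moved stays moved. The work goes in short steps, Python scripts to look and compute and a tool call to move; the robot and the scene stay as the last step left them, time stands still between calls to the robot, and variables do not carry over. Pictures are saved under pics/ and viewed, and the job is handed in when it is done.

Besides the shell and the picture viewer there is one more tool, called after "Emit:" by a JSON object that holds its "name" and its "arguments". send_rows: Moves the arm, as the interface text tells. Its arguments: {"type":"object","properties":{"deltas":{"type":"array"}},"required":["deltas"]}

```bash
ls; mkdir -p pics
python3 - <<'E'
from rig import robot, imaging
import cv2,numpy as np
for n in ["scene","side","wrist"]:
    f=imaging.grab_frame(n); cv2.imwrite(f"pics/{n}0.png",cv2.cvtColor(f["frame"],cv2.COLOR_RGB2BGR))
    print(n,f["vertical_fov"],f["cx"],f["cy"]);print(np.round(f["cam_to_world"],3))
    np.savez(f"{n}0.npz",**f)
print(robot.get_state())
E
```

```text
pics
scene 55.736232353946 275.70865643325186 209.35740890362655
[[ 0.86   0.419 -0.292  0.946]
 [ 0.511 -0.716  0.476 -0.453]
 [-0.01  -0.558 -0.83   1.021]
 [ 0.     0.     0.     1.   ]]
side 44.62924855750855 274.75992503607824 207.15018979548805
[[ 0.768 -0.435  0.469 -0.158]
 [-0.64  -0.517  0.568 -0.86 ]
 [-0.005 -0.737 -0.676  1.197]
 [ 0.     0.     0.     1.   ]]
wrist 65.70646984690485 284.6461248920325 205.88651411127685
[[ 0.418 -0.877 -0.238  0.31 ]
 [-0.908 -0.404 -0.108 -0.517]
 [-0.001  0.261 -0.965  0.372]
 [ 0.     0.     0.     1.   ]]
{'time': 0.15, 'q': array([-6.53165547e+01,  1.79950428e+01, -2.74239775e+00,  6.93397474e+01,
        4.29760299e-04,  8.99995545e+01]), 'qvel': array([ 0.1338626 , -0.07201805,  0.18479649, -0.17177145, -0.05686754,
       -0.05979467]), 'tau': array([ 1.18746204e-03, -5.40044546e+01,  3.40059865e+01,  1.33131401e-02,
       -9.97704959e-07,  1.99826843e-06]), 'tool_pos': array([ 0.25037434, -0.54476147,  0.23062079]), 'ee_rot': array([-90.31944846,  89.92281086, 114.36444208]), 'force': array([-0.11824697, -0.09013292, -0.38985502]), 'torque': array([-0.00568602, -0.03843521, -0.03991131]), 'opening': 0.08529873046884727}
```

View pics/scene0.png

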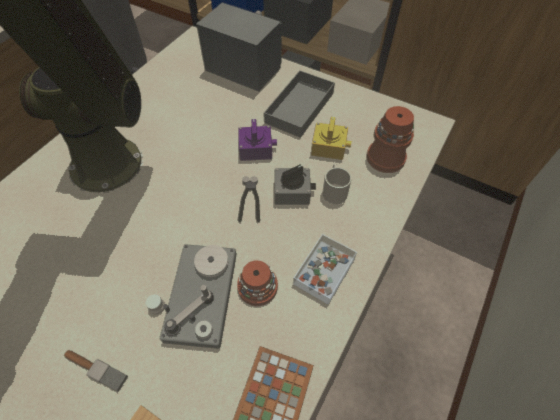

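View pics/side0.png

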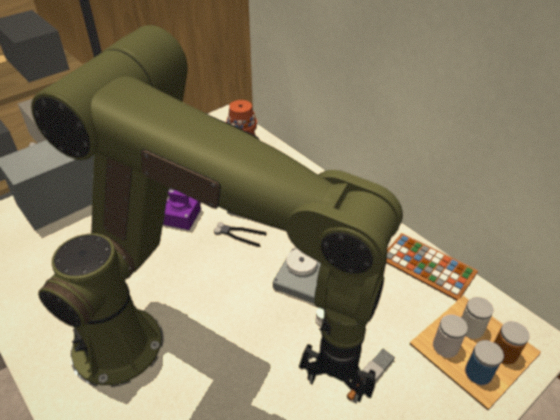

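View pics/wrist0.png

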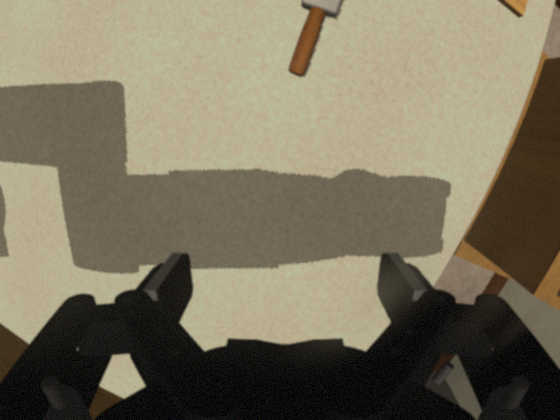

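The scene picture shows the grinder at about (200,296), its post at (206,293) and its pivot at (170,325). There are three isolator candidates: purple (256,143), yellow (330,140) and grey (293,185). The grey one fits, since it is described as a grey box with a black handle, with the mug behind it and the nippers in front. I'll check it in an enlarged crop.

Run:
```python
import cv2
im=cv2.imread("pics/scene0.png")
a=cv2.resize(im[150:220,255:355],None,fx=7,fy=7,interpolation=cv2.INTER_CUBIC); cv2.imwrite("pics/crop_iso.png",a)
a=cv2.resize(im[235:355,145:285],None,fx=5,fy=5,interpolation=cv2.INTER_CUBIC); cv2.imwrite("pics/crop_gr.png",a)
```

```text
(no output)
```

View pics/crop_iso.png

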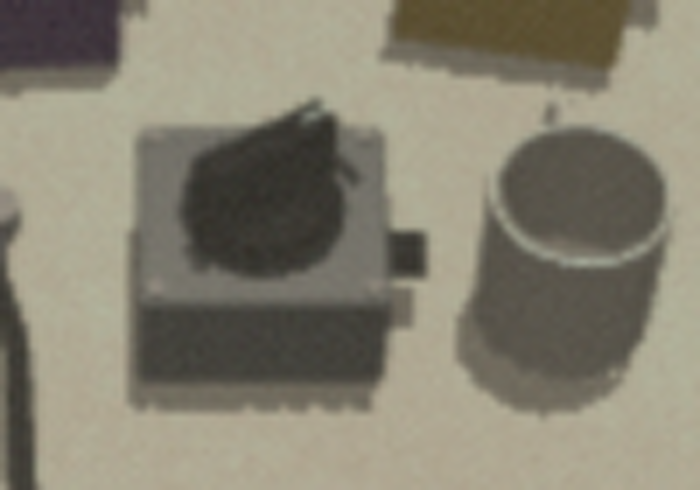

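View pics/crop_gr.png

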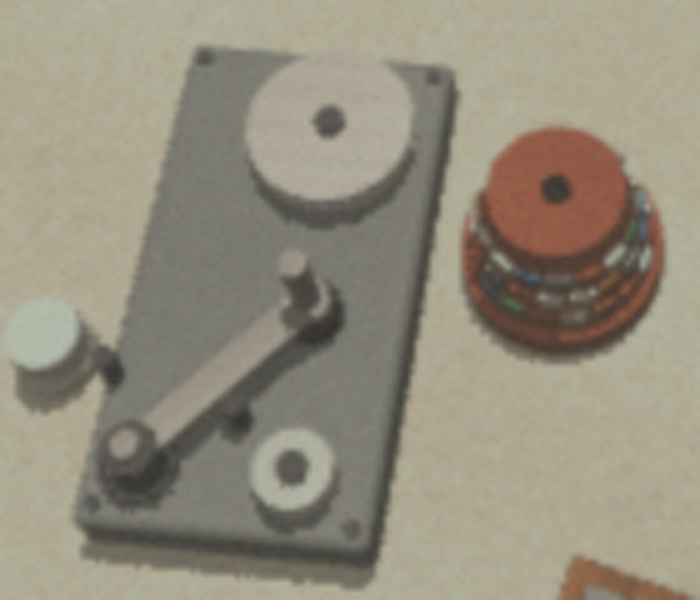

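Confirmed: the grey box at (293,185) has its gland to the right (+x) and its handle pointing towards the bar mark, so it is on. Next I'll fit both poses.

```bash
cat > h.py <<'E'
import numpy as np
from scipy.optimize import least_squares
def proj(f,P):
    M=np.linalg.inv(f["cam_to_world"]); p=np.atleast_2d(P)@M[:3,:3].T+M[:3,3]
    fl=210/np.tan(np.radians(float(f["vertical_fov"])/2))
    return np.c_[f["cx"]+fl*p[:,0]/p[:,2], f["cy"]+fl*p[:,1]/p[:,2]]
def projw(f,P):
    M=np.linalg.inv(f["cam_to_world"]); p=np.atleast_2d(P)@M[:3,:3].T+M[:3,3]
    fl=210/np.tan(np.radians(float(f["vertical_fov"])/2))
    r=np.hypot(p[:,0],p[:,1]); th=np.arctan2(r,p[:,2])
    return np.c_[f["cx"]+fl*th*p[:,0]/r, f["cy"]+fl*th*p[:,1]/r]
def ray(f,uv,z,fish=False):
    fl=210/np.tan(np.radians(float(f["vertical_fov"])/2))
    d=np.array([(uv[0]-f["cx"])/fl,(uv[1]-f["cy"])/fl,1.])
    if fish:
        r=np.hypot(d[0],d[1]); d=np.array([np.sin(r)*d[0]/r,np.sin(r)*d[1]/r,np.cos(r)])
    C=f["cam_to_world"]; d=C[:3,:3]@d; o=C[:3,3]
    return o+d*(z-o[2])/d[2]
def place(s,L):
    c,n=np.cos(s[2]),np.sin(s[2]); L=np.asarray(L,float)
    return np.c_[s[0]+c*L[:,0]-n*L[:,1], s[1]+n*L[:,0]+c*L[:,1], L[:,2]]
def fit(f,L,uv,s0,pr=proj):
    return least_squares(lambda s:(pr(f,place(s,L))-uv).ravel(),s0,loss="soft_l1")
E
python3 - <<'E'
from h import *
f=np.load("scene0.npz")
cr=lambda a,k,o:(np.array(a,float)+.5)/k-.5+np.array(o)
L=np.array([[-55,50,62],[55,50,62],[55,-50,62],[-55,-50,62],[-55,-50,0],[55,-50,0]])/1e3
uv=cr([(137,128),(382,128),(388,303),(137,303),(137,380),(385,380)],7,(255,150))
r=fit(f,L,uv,[.8,0,.5]); print("iso",r.x,np.degrees(r.x[2]),np.round(r.fun.reshape(-1,2),1).tolist())
L=np.array([[-75,135,40],[75,135,40],[75,-135,40],[-75,-135,40],[18,80,69],[35,-105,69]])/1e3
uv=cr([(195,47),(455,70),(368,553),(78,522),(329,121),(291,467)],5,(145,235))
g=fit(f,L,uv,[.6,-.3,.5]); print("gr",g.x,np.degrees(g.x[2]),np.round(g.fun.reshape(-1,2),1).tolist())
s=g.x; pv=place(s,[[-.045,-.105,.06]])[0]
for nm,a in (("rest",50),("stop",50+np.degrees(.9))):
    A=s[2]+np.radians(a); p=pv+np.array([.11*np.cos(A),.11*np.sin(A),.055]); print(nm,p,proj(f,p),np.hypot(*p[:2]))
print("pivot",pv,"seen post",ray(f,cr((294,262),5,(145,235)),.115), np.hypot(*r.x[:2]))
for nm,uvp,z in (("mugtop",(337,175),.085),("pot",(257,268),.09),("glue",(154,300),.042),("yellow handle?",(330,130),.1),("purple",(254,128),.1)): print(nm,ray(f,uvp,z))
tip=ray(f,cr((325,112),7,(255,150)),.112); print(tip, np.degrees(np.arctan2(tip[1]-r.x[1],tip[0]-r.x[0])))
E
```

```text
iso [0.59528569 0.21611453 0.53017828] 30.376977852830883 [[-0.0, -0.7], [0.1, -0.8], [0.6, -0.1], [-0.3, -0.0], [-0.0, 0.8], [-0.2, 0.7]]
gr [ 0.55951118 -0.21178481  0.43655858] 25.012964167025846 [[-0.2, -0.8], [0.3, -1.0], [0.5, 0.4], [-2.0, 0.6], [0.2, -0.1], [0.2, 0.1]]
rest [ 0.59157414 -0.21970585  0.115     ] [[203.11892208 287.46026327]] 0.6310551644495818
stop [ 0.49757546 -0.23763037  0.115     ] [[168.23304776 275.25654837]] 0.5514068675775139
pivot [ 0.56312808 -0.32596413  0.06      ] seen post [ 0.59145095 -0.21839474  0.115     ] 0.6333013099678022
mugtop [0.71209886 0.28391364 0.085     ]
pot [ 0.66953123 -0.09984941  0.09      ]
glue [ 0.47409736 -0.29319498  0.042     ]
yellow handle? [0.61540823 0.42840069 0.1       ]
purple [0.39856706 0.31292559 0.1       ]
[0.61077168 0.24118654 0.112     ] 58.29800910921828
```

```bash
cat >> h.py <<'E'
from scipy.spatial.transform import Rotation as Ro
def show(yaw=None,tgt=None):
    from rig import robot
    s=robot.get_state(); R=Ro.from_euler("xyz",s["ee_rot"],degrees=True).as_matrix()
    y=R[:,1]; a=np.degrees(np.arctan2(y[1],y[0]))
    print("t",round(s["time"],2),"pos mm",np.round(s["tool_pos"]*1e3,1),"x",np.round(R[:,0],3),"jaw yaw",round(a,1),"q",np.round(s["q"],1),"F",np.round(s["force"],1),"T",np.round(s["torque"],2),"op",round(s["opening"]*1e3,1))
    if tgt is not None:
        d=np.array(tgt)-s["tool_pos"]*1e3; dy=(yaw-a+90)%180-90
        w=np.cross(R[:,0],[0,0,-1.]); print("  to go mm",np.round(d,1),"yaw deg",round(dy,1),"rad",round(np.radians(dy),3),"tilt fix",np.round(w,4))
    return s
E
python3 -c "
from h import *
show(150.4,[595,216,230])"
```

```text
t 0.15 pos mm [ 250.4 -544.8  230.6] x [-0.001  0.001 -1.   ] jaw yaw -65.3 q [-65.3  18.   -2.7  69.3   0.   90. ] F [-0.1 -0.1 -0.4] T [-0.01 -0.04 -0.04] op 85.3
  to go mm [ 3.446e+02  7.608e+02 -6.000e-01] yaw deg 35.7 rad 0.623 tilt fix [-0.0012 -0.0006 -0.    ]
```

Emit:
{"name": "send_rows", "arguments": {"deltas": [0,0,0.037,20,44,0,85,0,0,0.037,20,44,0,85,0,0,0.037,20,44,0,85,0,0,0.037,20,44,0,85,0,0,0.037,20,44,0,85,0,0,0.037,20,44,0,85,0,0,0.037,20,44,0,85,0,0,0.037,20,44,0,85]}}

```text
time: 0.95
tool_pos: [0.4102, -0.185, 0.2275]
ee_rot: [-80.4, 89.9, 141.2]
force: [1.0, -0.1, -0.4]
opening: 0.0848
```

Emit:
{"name": "send_rows", "arguments": {"deltas": [0,0,0.037,20,44,0,85,0,0,0.037,20,44,0,85,0,0,0.037,20,44,0,85,0,0,0.037,20,44,0,85,0,0,0.037,20,44,0,85,0,0,0.037,20,44,0,85,0,0,0.037,20,44,0,85,0,0,0.037,20,44,0,85]}}

```text
time: 1.75
tool_pos: [0.5717, 0.1811, 0.2271]
ee_rot: [-23.6, 89.9, -144.2]
force: [0.8, -1.3, 0.4]
opening: 0.085
```

```bash
python3 -c "
from h import *
show(150.4,[595,216,230])"
```

```text
t 1.75 pos mm [571.7 181.1 227.1] x [-0.001 -0.001 -1.   ] jaw yaw -30.6 q [ 17.6  18.1  -3.1  68.9  -0.  138.2] F [ 0.8 -1.3  0.4] T [-0.02 -0.11  0.03] op 85.0
  to go mm [23.3 34.9  2.9] yaw deg 1.0 rad 0.018 tilt fix [ 0.0005 -0.0008  0.    ]
```

Run:
```python
from h import *
from rig import robot, imaging
import cv2
f=imaging.grab_frame("wrist"); np.savez("w1.npz",**f)
cv2.imwrite("pics/w1.png",cv2.resize(cv2.cvtColor(f["frame"],cv2.COLOR_RGB2BGR),(800,600),interpolation=cv2.INTER_CUBIC))
for z in(.062,.112): print(projw(f,[.5953,.2161,z])*800/560)
```

```text
[[411.20214619 207.70786981]]
[[412.04890448 214.84749515]]
```

View pics/w1.png

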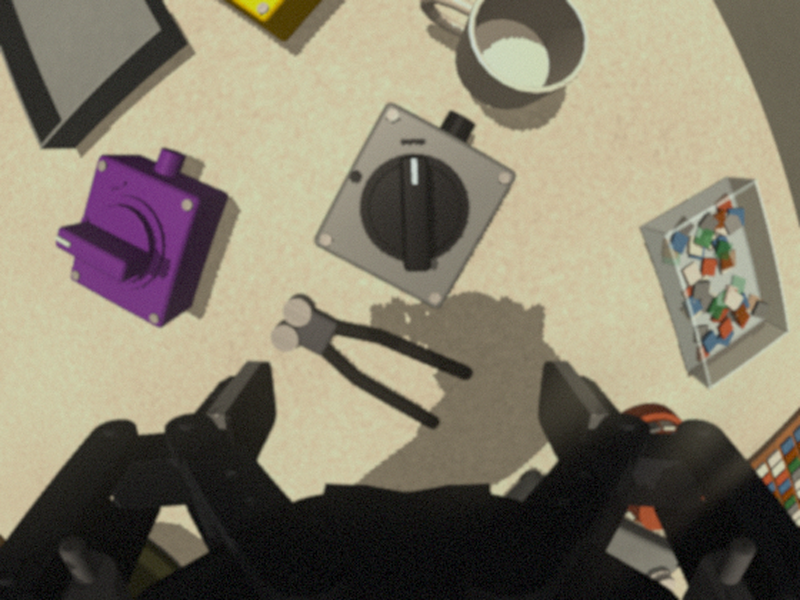

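The wrist picture shows the grey isolator's lid at about (415,205), with its handle towards the bar mark at (413,142) and the off dot at (355,176). The purple one is at (150,240) and will be left alone. I'll refine the isolator pose from the lid corners.

Run:
```python
from h import *
f=np.load("w1.npz"); k=.7
L=np.array([[55,50,62],[55,-50,62],[-55,-50,62],[-55,50,62]])/1e3
uv=np.array([(390,102),(516,175),(440,306),(316,242)])*k
r=fit(f,L,uv,[.595,.216,.53],projw); print(r.x,np.degrees(r.x[2]),np.round(r.fun,1))
a=ray(f,np.array((413,157))*k,.112,True); b=ray(f,np.array((421,268))*k,.112,True)
print(a,b,(a+b)/2,np.linalg.norm(a-b),np.degrees(np.arctan2(*(a-b)[1::-1])))
show(61+90,[r.x[0]*1e3,r.x[1]*1e3,82])
```

```text
[0.59816786 0.21475106 0.52830275] 30.26951805160032 [ 0.1 -2.5  4.  -0.7 -0.1  4.5 -3.1  0.9]
[0.61201771 0.24344816 0.112     ] [0.58439711 0.18758284 0.112     ] [0.59820741 0.2155155  0.112     ] 0.06232039691690508 63.69156575937433
t 1.8 pos mm [574.3 188.  226.3] x [ 0.001  0.005 -1.   ] jaw yaw -30.3 q [ 18.   18.4  -2.7  68.7   0.2 138.3] F [4.3 5.3 0.6] T [ 0.38 -0.22  0.02] op 85.1
  to go mm [  23.9   26.8 -144.3] yaw deg 1.3 rad 0.022 tilt fix [-0.0048  0.0008  0.    ]
```

Emit:
{"name": "send_rows", "arguments": {"deltas": [0,0,0.012,12,13,-20,85,0,0,0,9,10,-20,85,0,0,0,0,0,-20,85,0,0,0,0,0,0,85]}}

```text
time: 2.2
tool_pos: [0.5961, 0.2159, 0.1627]
ee_rot: [-146.7, 89.7, 94.1]
force: [-0.4, 0.0, -0.5]
opening: 0.0849
```

Run:
```python
from h import *
from rig import robot, imaging
import cv2
show(150.5,[597,215.5,82])
f=imaging.grab_frame("wrist"); np.savez("w2.npz",**f)
cv2.imwrite("pics/w2.png",cv2.resize(cv2.cvtColor(f["frame"],cv2.COLOR_RGB2BGR),(800,600),interpolation=cv2.INTER_CUBIC))
```

```text
t 2.2 pos mm [596.1 215.9 162.7] x [-0.     0.005 -1.   ] jaw yaw -29.2 q [ 19.8  23.4  -4.   62.5   0.2 139. ] F [-0.4  0.  -0.5] T [ 0.03 -0.01 -0.04] op 84.9
  to go mm [  0.9  -0.4 -80.7] yaw deg -0.3 rad -0.005 tilt fix [-0.0045 -0.0003 -0.    ]
```

View pics/w2.png

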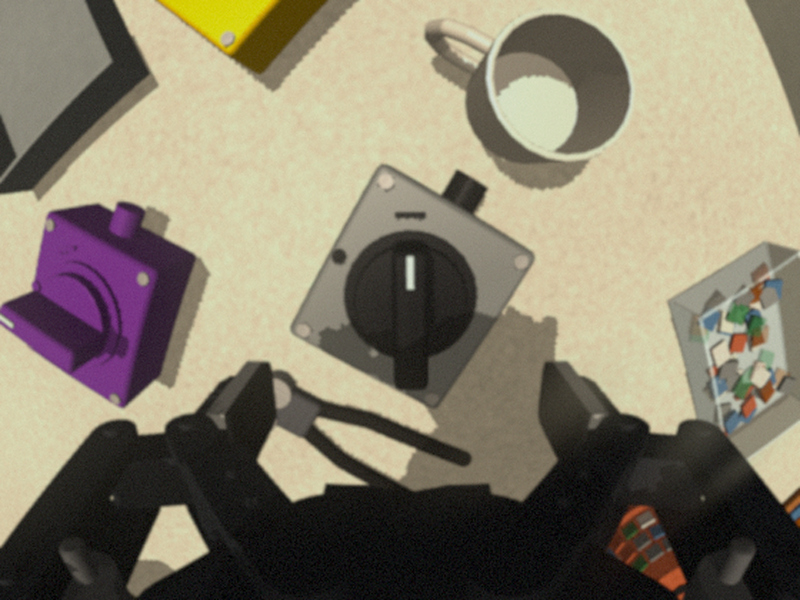

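The bar is upright at x≈410, midway between the fingers (about 408), so the jaw is aligned. I'll go down and grip.

Emit:
{"name": "send_rows", "arguments": {"deltas": [-0.004,0,0,1,0,-25,85,0,0,0,0,0,-25,85,0,0,0,0,0,-18,85,0,0,0,0,0,-12,85,0,0,0,0,0,0,85]}}

```text
time: 2.75
tool_pos: [0.601, 0.215, 0.0893]
ee_rot: [141.1, 89.4, 21.7]
force: [-0.8, -0.2, 0.3]
opening: 0.0847
```

Emit:
{"name": "send_rows", "arguments": {"deltas": [0,0,0,0,0,0,10,0,0,0,0,0,0,10,0,0,0,0,0,0,10,0,0,0,0,0,0,10,0,0,0,0,0,0,10,0,0,0,0,0,0,10]}}

```text
time: 3.35
tool_pos: [0.5989, 0.2182, 0.0946]
ee_rot: [178.0, 89.2, 58.7]
force: [8.8, -2.7, -11.1]
opening: 0.0151
```

```bash
python3 -c "
from h import *
show(150.4,[597,215.5,82])"
```

```text
t 3.35 pos mm [598.9 218.2  94.6] x [ 0.007  0.012 -1.   ] jaw yaw -29.3 q [ 19.8  26.1  -9.3  54.    0.5 139. ] F [  8.8  -2.7 -11.1] T [-0.84 -2.05 -0.09] op 15.1
  to go mm [ -1.9  -2.7 -12.6] yaw deg -0.3 rad -0.006 tilt fix [-0.0118  0.0071  0.    ]
```

The tool drifted up to z 94.6 during the closing, so the grip is too high. I'll open and redo it lower.

Emit:
{"name": "send_rows", "arguments": {"deltas": [0,0,0,0,0,0,85,0,0,0,0,0,0,85,0,0,0,0,0,0,85,0,0,0,0,0,0,85]}}

```text
time: 3.75
tool_pos: [0.5998, 0.2183, 0.0955]
ee_rot: [172.6, 89.1, 53.3]
force: [-1.0, -0.3, 0.1]
opening: 0.0724
```

```bash
python3 -c "
from h import *
show(150.4,[597,215.5,80])"
```

```text
t 3.75 pos mm [599.8 218.3  95.5] x [ 0.009  0.012 -1.   ] jaw yaw -29.3 q [ 19.8  26.   -9.3  54.    0.5 139. ] F [-1.  -0.3  0.1] T [-0.01 -0.05 -0.03] op 72.4
  to go mm [ -2.8  -2.8 -15.5] yaw deg -0.3 rad -0.005 tilt fix [-0.0121  0.009   0.    ]
```

Emit:
{"name": "send_rows", "arguments": {"deltas": [-0.012,0.009,0,-3,-3,-15,85,0,0,0,0,0,0,85]}}

```text
time: 3.95
tool_pos: [0.5969, 0.215, 0.0796]
ee_rot: [23.1, 90.0, -96.2]
force: [-0.6, 0.8, 0.3]
opening: 0.0847
```

```bash
python3 -c "
from h import *
show(150.4,[597,215.5,80])"
```

```text
t 3.95 pos mm [596.9 215.   79.6] x [-0.    -0.001 -1.   ] jaw yaw -29.3 q [ 19.8  27.  -10.   53.   -0.  139.1] F [-0.6  0.8  0.3] T [-0.03  0.07 -0.02] op 84.7
  to go mm [0.1 0.5 0.4] yaw deg -0.3 rad -0.005 tilt fix [ 0.0007 -0.0001  0.    ]
```

Emit:
{"name": "send_rows", "arguments": {"deltas": [0,0,0,0,0,0,10,0,0,0,0,0,0,10,0,0,0,0,0,0,10]}}

```text
time: 4.25
tool_pos: [0.5965, 0.2148, 0.0786]
ee_rot: [-21.3, 89.9, -140.6]
force: [0.5, 0.7, -0.1]
opening: 0.0435
```

Emit:
{"name": "send_rows", "arguments": {"deltas": [0,0,0,0,0,0,10,0,0,0,0,0,0,10]}}

```text
time: 4.45
tool_pos: [0.597, 0.2146, 0.079]
ee_rot: [12.9, 89.9, -106.4]
force: [-2.0, 0.2, -2.7]
opening: 0.0152
```

```bash
python3 -c "
from h import *
show(150.4,[597,215.5,80])"
```

```text
t 4.45 pos mm [597.  214.6  79. ] x [-0.    -0.002 -1.   ] jaw yaw -29.3 q [ 1.980e+01  2.710e+01 -1.000e+01  5.300e+01 -1.000e-01  1.391e+02] F [-2.   0.2 -2.7] T [ 0.08  0.4  -0.03] op 15.2
  to go mm [0.  0.9 1. ] yaw deg -0.3 rad -0.005 tilt fix [ 0.0017 -0.0005  0.    ]
```

Emit:
{"name": "send_rows", "arguments": {"deltas": [0,0,0.12,0,0,0,10,0,0,0.12,0,0,0,10,0,0,0.12,0,0,0,10,0,0,0.12,0,0,0,10]}}

```text
time: 4.85
tool_pos: [0.5972, 0.2145, 0.079]
ee_rot: [27.0, 89.9, -63.9]
force: [1.0, 0.5, -1.4]
opening: 0.0152
```

```bash
python3 -c "
from h import *
show(30.4,[597,215.5,80])"
```

```text
t 4.85 pos mm [597.2 214.5  79. ] x [ 0.001 -0.001 -1.   ] jaw yaw -0.9 q [ 1.980e+01  2.700e+01 -1.000e+01  5.290e+01 -1.000e-01  1.107e+02] F [ 1.   0.5 -1.4] T [-0.01  0.03 -0.11] op 15.2
  to go mm [-0.2  1.   1. ] yaw deg 31.3 rad 0.546 tilt fix [0.0014 0.0007 0.    ]
```

Torque is about −0.11 N m, so the handle is turning with the gripper.

Emit:
{"name": "send_rows", "arguments": {"deltas": [0,0,0.13,0,0,0,10,0,0,0.13,0,0,0,10,0,0,0.13,0,0,0,10,0,0,0.13,0,0,0,10,0,0,0.08,0,0,0,10]}}

```text
time: 5.35
tool_pos: [0.5977, 0.2144, 0.0791]
ee_rot: [41.8, 89.9, -13.4]
force: [5.0, -7.7, -2.2]
opening: 0.0152
```

```bash
python3 -c "
from h import *
show(30.4,[597,215.5,80])"
```

```text
t 5.35 pos mm [597.7 214.4  79.1] x [ 0.002 -0.    -1.   ] jaw yaw 34.8 q [ 19.8  27.  -10.1  52.8  -0.1  75. ] F [ 5.  -7.7 -2.2] T [-1.54 -1.02 -1.55] op 15.2
  to go mm [-0.7  1.1  0.9] yaw deg -4.4 rad -0.076 tilt fix [0.0005 0.0021 0.    ]
```

Emit:
{"name": "send_rows", "arguments": {"deltas": [0,0,0,0,0,0,85,0,0,0,0,0,0,85,0,0,0,0,0,0,85,0,0,0,0,0,0,85]}}

```text
time: 5.75
tool_pos: [0.5978, 0.2146, 0.0794]
ee_rot: [57.9, 89.9, 2.5]
force: [0.3, -0.2, 0.5]
opening: 0.0726
```

Emit:
{"name": "send_rows", "arguments": {"deltas": [0,0,0,0,0,25,85,0,0,0,0,0,30,85,0,0,0,0,0,30,85,0,0,0,0,0,0,85]}}

```text
time: 6.15
tool_pos: [0.5961, 0.2144, 0.1662]
ee_rot: [-77.2, 90.0, -132.7]
force: [0.1, 0.4, 0.8]
opening: 0.0849
```

Run:
```python
from h import *
from rig import robot, imaging
import cv2
show(150.5,[597,215.5,82])
f=imaging.grab_frame("wrist"); np.savez("w3.npz",**f)
cv2.imwrite("pics/w3.png",cv2.resize(cv2.cvtColor(f["frame"],cv2.COLOR_RGB2BGR),(800,600),interpolation=cv2.INTER_CUBIC))
```

```text
t 6.15 pos mm [596.1 214.4 166.2] x [-0.001 -0.001 -1.   ] jaw yaw 34.5 q [19.8 23.3 -3.6 63.1 -0.  75.3] F [0.1 0.4 0.8] T [ 0.01 -0.08 -0.01] op 84.9
  to go mm [  0.9   1.1 -84.2] yaw deg -64.0 rad -1.117 tilt fix [ 0.0006 -0.0005  0.    ]
```

View pics/w3.png

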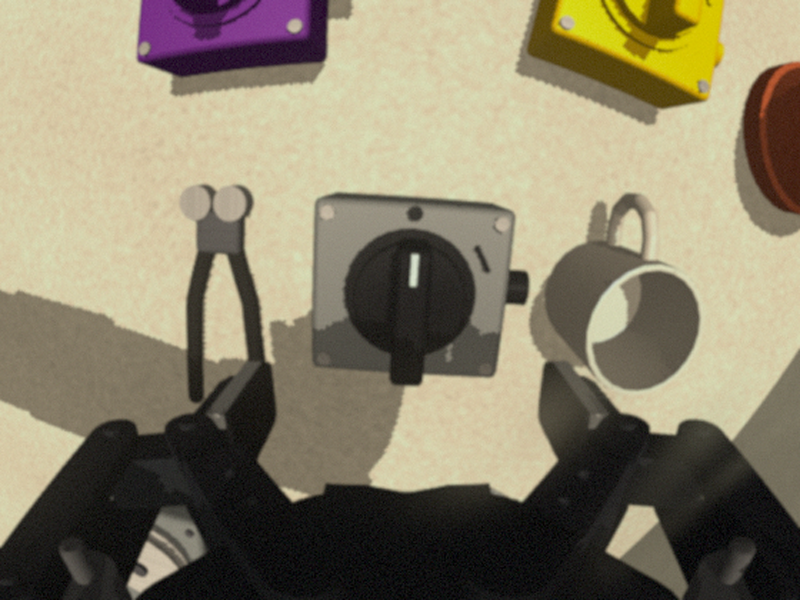

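The white line at (414,270) now points to the off dot at (414,213). I'll measure the bar angle against the box.

Run:
```python
from h import *
f=np.load("w3.npz"); k=.7
L=np.array([[55,50,62],[55,-50,62],[-55,-50,62],[-55,50,62]])/1e3
uv=np.array([(515,207),(494,377),(315,361),(315,197)])*k
r=fit(f,L,uv,[.595,.216,.53],projw); print(r.x,np.degrees(r.x[2]),np.round(r.fun,1))
an=lambda p,q:np.degrees(np.arctan2(*(p-q)[1::-1]))
R=lambda u,z:ray(f,np.array(u)*k,z,True)
print("line",an(R((414.5,254),.112),R((413,287),.112)),"bar",an(R((416,244),.112),R((405,384),.112)), "box y from screws",an(R((326,212),.062),R((322,359),.062)),an(R((501,224),.062),R((485,369),.062)),"x",an(R((501,224),.062),R((326,212),.062))+90)
show(165,[591.5,-219,200])
```

```text
[0.59652318 0.2170293  0.54371702] 31.152690776457 [ 1.8 -0.2  2.5  0.6 -2.8  4.7 -1.8 -1.9]
line 122.16843403910448 bar 120.36741729993687 box y from screws 120.38508570868485 121.15051683710148 x 120.65681941383802
t 6.2 pos mm [595.1 214.  164. ] x [-0.003 -0.001 -1.   ] jaw yaw 34.5 q [19.8 23.4 -3.8 63.  -0.  75.3] F [-0.6 -0.  -0.6] T [ 0.04  0.01 -0.06] op 85.5
  to go mm [  -3.6 -433.    36. ] yaw deg -49.5 rad -0.864 tilt fix [ 0.0015 -0.003   0.    ]
```

The handle is off: bar at 120.4°, box y axis at 120.4–121.2°. Next is the grinder.

Emit:
{"name": "send_rows", "arguments": {"deltas": [0,0,-0.086,0,-44,10,85,0,0,-0.086,0,-46,10,85,0,0,-0.086,0,-46,10,85,0,0,-0.086,0,-46,0,85,0,0,-0.086,0,-46,0,85,0,0,-0.086,0,-46,0,85,0,0,-0.086,0,-46,0,85,0,0,-0.086,0,-46,0,85]}}

```text
time: 7.0
tool_pos: [0.5894, -0.1576, 0.186]
ee_rot: [-111.1, 89.3, 152.9]
force: [1.5, 0.3, 0.3]
opening: 0.0851
```

Emit:
{"name": "send_rows", "arguments": {"deltas": [0,0,-0.086,0,-40,0,85,0,0,-0.086,0,-20,0,85,0,0,0,0,0,0,85]}}

```text
time: 7.3
tool_pos: [0.5863, -0.2256, 0.1815]
ee_rot: [-101.6, 89.1, 151.6]
force: [-1.0, 0.3, -0.2]
opening: 0.085
```

Run:
```python
from h import *
from rig import robot, imaging
import cv2
show(165,[591.5,-219,80])
f=imaging.grab_frame("wrist"); np.savez("w4.npz",**f)
cv2.imwrite("pics/w4.png",cv2.resize(cv2.cvtColor(f["frame"],cv2.COLOR_RGB2BGR),(800,600),interpolation=cv2.INTER_CUBIC))
print(projw(f,[.5915,-.219,.115])/.7,projw(f,[.563,-.326,.068])/.7)
```

```text
t 7.3 pos mm [ 586.3 -225.6  181.5] x [-0.014  0.008 -1.   ] jaw yaw -16.8 q [-21.1  23.1  -2.   65.8   0.1  85.7] F [-1.   0.3 -0.2] T [-0.02 -0.04 -0.02] op 85.0
  to go mm [   5.2    6.6 -101.5] yaw deg 1.8 rad 0.031 tilt fix [-0.0078 -0.0144 -0.    ]
[[416.15324294 299.27882852]] [[420.06002278 444.23352064]]
```

View pics/w4.png

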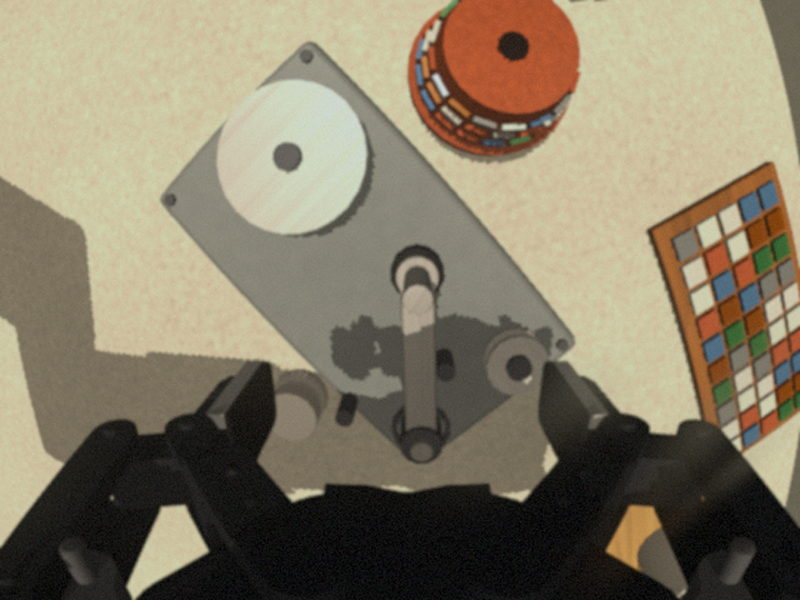

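The post top is at (418,300), against a prediction of (416,299), and the pivot is at (422,447). The fit holds, so I'll align and descend.

Emit:
{"name": "send_rows", "arguments": {"deltas": [-0.008,-0.014,0.031,6,7,-10,85,0,0,0,0,0,-20,85,0,0,0,0,0,0,85]}}

```text
time: 7.65
tool_pos: [0.5914, -0.2139, 0.1485]
ee_rot: [-114.7, 89.8, 140.9]
force: [-1.0, 0.4, -0.1]
opening: 0.0849
```

```bash
python3 -c "
from h import *
f=np.load('w4.npz');print(ray(f,np.array((418,300))*.7,.115,True),ray(f,np.array((422,447))*.7,.072,True))
show(165,[592,-219,81])"
```

```text
[ 0.59222638 -0.21957855  0.115     ] [ 0.5642879 -0.3258767  0.072    ]
t 7.65 pos mm [ 591.4 -213.9  148.5] x [-0.003  0.003 -1.   ] jaw yaw -14.5 q [-19.9  23.6  -5.6  61.    0.1  84.5] F [-1.   0.4 -0.1] T [-0.01  0.02  0.02] op 84.9
  to go mm [  0.6  -5.1 -67.5] yaw deg -0.5 rad -0.01 tilt fix [-0.0025 -0.0031 -0.    ]
```

Emit:
{"name": "send_rows", "arguments": {"deltas": [-0.0025,-0.003,-0.01,1,-5,-20,85,0,0,0,0,0,-20,85,0,0,0,0,0,-15,85,0,0,0,0,0,-6,85,0,0,0,0,0,0,85]}}

```text
time: 8.15
tool_pos: [0.5934, -0.2129, 0.0878]
ee_rot: [-178.6, 89.9, 77.0]
force: [-0.1, -0.5, 0.5]
opening: 0.085
```

```bash
python3 -c "
from h import *
show(165,[592,-219,81])"
```

```text
t 8.15 pos mm [ 593.4 -212.9   87.8] x [ 0.     0.002 -1.   ] jaw yaw -14.4 q [-19.8  26.2 -10.1  53.7   0.1  84.6] F [-0.1 -0.5  0.5] T [-0.06  0.02  0.01] op 85.0
  to go mm [-1.4 -6.1 -6.8] yaw deg -0.6 rad -0.01 tilt fix [-0.0017  0.0004  0.    ]
```

Emit:
{"name": "send_rows", "arguments": {"deltas": [-0.002,0,-0.01,-1.5,-6,-6,85,0,0,0,0,0,0,85,0,0,0,0,0,0,85]}}

```text
time: 8.45
tool_pos: [0.5932, -0.219, 0.0837]
ee_rot: [81.1, 89.8, -23.8]
force: [-0.1, 0.2, -0.4]
opening: 0.085
```

```bash
python3 -c "
from h import *
show(165,[592,-219,81])"
```

```text
t 8.45 pos mm [ 593.2 -219.    83.7] x [ 0.003 -0.001 -1.   ] jaw yaw -15.0 q [-20.3  26.4 -10.3  53.1  -0.   84.7] F [-0.1  0.2 -0.4] T [ 0.01 -0.02 -0.03] op 85.0
  to go mm [-1.2 -0.  -2.7] yaw deg -0.0 rad -0.001 tilt fix [0.0013 0.003  0.    ]
```

Good. I'll close on the post.

Emit:
{"name": "send_rows", "arguments": {"deltas": [0,0,0,-1,0,-2,5,0,0,0,0,0,0,5,0,0,0,0,0,0,5,0,0,0,0,0,0,5,0,0,0,0,0,0,5,0,0,0,0,0,0,5]}}

```text
time: 9.05
tool_pos: [0.5923, -0.2194, 0.0833]
ee_rot: [81.4, 89.7, -23.6]
force: [0.8, -0.6, 0.1]
opening: 0.0135
```

```bash
cat >> h.py <<'E'
def arc(piv=(563.5,-326)):
    s=show(); d=s["tool_pos"][:2]*1e3-np.array(piv); a=np.degrees(np.arctan2(d[1],d[0])); print("arm dir",round(a,1),"joint rad",round(np.radians(a-75.0),3),"r",round(np.hypot(*d),1))
    return a
E
python3 -c "
from h import *
a=arc()
for i in range(9):
    A0=np.radians(75+51.6*i/8);A1=np.radians(75+51.6*(i+1)/8); print(np.round(110*np.array([np.cos(A1)-np.cos(A0),np.sin(A1)-np.sin(A0)]),1),end=' ')
"
```

```text
t 9.05 pos mm [ 592.3 -219.4   83.3] x [ 0.004 -0.002 -1.   ] jaw yaw -15.0 q [-20.3  26.3 -10.5  52.9  -0.   84.7] F [ 0.8 -0.6  0.1] T [0.01 0.06 0.03] op 13.5
arm dir 74.9 joint rad -0.002 r 110.4
[-12.1   2.5] [-12.3   1.1] [-12.4  -0.2] [-12.3  -1.6] [-12.  -3.] [-11.6  -4.3] [-11.   -5.6] [-10.3  -6.8] [-9.5 -7.9]
```

Emit:
{"name": "send_rows", "arguments": {"deltas": [0,0,0.112,-12,2.5,0,5,0,0,0.112,-12.3,1,0,5,0,0,0.112,-12.4,0,0,5,0,0,0.112,-12.3,-1.6,0,5]}}

```text
time: 9.45
tool_pos: [0.5469, -0.2169, 0.0833]
ee_rot: [92.1, 89.3, 13.6]
force: [3.4, -0.1, -1.2]
opening: 0.0132
```

```bash
python3 -c "
from h import *
a=arc()"
```

```text
t 9.45 pos mm [ 546.9 -216.9   83.3] x [ 0.011  0.003 -1.   ] jaw yaw 11.5 q [-21.9  21.9 -17.4  50.2   0.4  56.6] F [ 3.4 -0.1 -1.2] T [ 0.04 -0.1  -0.59] op 13.2
arm dir 98.7 joint rad 0.413 r 110.4
```

```bash
python3 -c "
from h import *
for i in range(5):
    A0=np.radians(98.7+5.8*i);A1=np.radians(98.7+5.8*(i+1)); print(np.round(110*np.array([np.cos(A1)-np.cos(A0),np.sin(A1)-np.sin(A0)]),1),end=' ')
"
```

```text
[-10.9  -2.2] [-10.6  -3.3] [-10.2  -4.4] [-9.7 -5.4] [-9.1 -6.4]
```

Emit:
{"name": "send_rows", "arguments": {"deltas": [0,-0.005,0.112,-11.5,-2.2,0,5,0,-0.005,0.105,-11,-3.5,0,5,0,0,0.105,-10.5,-4.3,0,5]}}

```text
time: 9.75
tool_pos: [0.5177, -0.225, 0.0835]
ee_rot: [84.1, 88.2, 25.0]
force: [5.7, 1.8, -3.1]
opening: 0.0134
```

```bash
python3 -c "
from h import *
a=arc()"
```

```text
t 9.75 pos mm [ 517.7 -225.    83.5] x [ 0.029  0.013 -1.   ] jaw yaw 30.9 q [-24.3  19.1 -21.5  48.2   1.4  34.8] F [ 5.7  1.8 -3.1] T [ 0.04 -0.21 -0.42] op 13.4
arm dir 114.4 joint rad 0.688 r 110.9
```

Emit:
{"name": "send_rows", "arguments": {"deltas": [-0.013,0.029,0.09,-10,-5.5,0,5,0,0,0.08,-9.5,-6.5,0,5]}}

```text
time: 9.95
tool_pos: [0.5005, -0.2347, 0.0834]
ee_rot: [110.7, 89.5, 61.8]
force: [5.9, 5.2, -2.7]
opening: 0.0134
```

```bash
python3 -c "
from h import *
a=arc()"
```

```text
t 9.95 pos mm [ 500.5 -234.7   83.4] x [ 0.004  0.008 -1.   ] jaw yaw 41.1 q [-25.4  18.9 -21.8  49.3   0.5  23.5] F [ 5.9  5.2 -2.7] T [ 0.98 -1.15 -0.36] op 13.4
arm dir 124.6 joint rad 0.865 r 110.9
```

Emit:
{"name": "send_rows", "arguments": {"deltas": [0,0,0,-4,-3,0,5,0,0,0,-3,-2.2,0,5]}}

```text
time: 10.15
tool_pos: [0.4973, -0.2369, 0.0834]
ee_rot: [99.5, 88.9, 50.8]
force: [8.1, 6.9, -5.0]
opening: 0.013
```

```bash
python3 -c "
from h import *
a=arc()"
```

```text
t 10.15 pos mm [ 497.3 -236.9   83.4] x [ 0.013  0.015 -1.   ] jaw yaw 41.3 q [-26.1  18.5 -22.3  48.9   1.1  22.5] F [ 8.1  6.9 -5. ] T [ 0.98 -1.31 -0.03] op 13.0
arm dir 126.6 joint rad 0.9 r 111.0
```

Emit:
{"name": "send_rows", "arguments": {"deltas": [0,0,0,-4,-3,0,5,0,0,0,-4,-3,0,5]}}

```text
time: 10.35
tool_pos: [0.4972, -0.237, 0.0835]
ee_rot: [94.5, 87.7, 46.1]
force: [17.9, 12.8, -10.5]
opening: 0.0131
```

```bash
python3 -c "
from h import *
a=arc()"
```

```text
t 10.35 pos mm [ 497.2 -237.    83.5] x [ 0.028  0.029 -0.999] jaw yaw 41.7 q [-26.8  18.2 -22.8  48.3   2.2  21.5] F [ 17.9  12.8 -10.5] T [ 1.65 -2.26 -0.04] op 13.1
arm dir 126.7 joint rad 0.902 r 110.9
```

Force is 22 N with no further movement, so the arm is on its stop. I'll straighten the tilt slightly with one last pushing row and then check.

Emit:
{"name": "send_rows", "arguments": {"deltas": [-0.02,0.02,0,-3.5,-2.5,0,5]}}

```text
time: 10.45
tool_pos: [0.4971, -0.2371, 0.0834]
ee_rot: [93.4, 88.8, 45.2]
force: [11.1, 7.9, -8.3]
opening: 0.0136
```

Run:
```python
from h import *
from rig import robot, imaging
import cv2
arc()
for n in ("wrist","scene"):
    f=imaging.grab_frame(n); im=cv2.cvtColor(f["frame"],cv2.COLOR_RGB2BGR)
    np.savez(n[0]+"5.npz",**f)
    cv2.imwrite(f"pics/{n}5.png",cv2.resize(im,(800,600),interpolation=cv2.INTER_CUBIC))
for i in range(4): imaging.grab_frame("side")
arc()
```

```text
t 10.45 pos mm [ 497.1 -237.1   83.4] x [ 0.015  0.015 -1.   ] jaw yaw 41.8 q [-26.2  18.4 -22.5  48.7   1.1  22.1] F [11.1  7.9 -8.3] T [ 1.24 -1.89 -0.05] op 13.6
arm dir 126.7 joint rad 0.903 r 110.9
t 10.75 pos mm [ 497.1 -237.1   83.4] x [ 0.014  0.014 -1.   ] jaw yaw 41.8 q [-26.1  18.4 -22.4  48.8   1.1  22.1] F [11.4  9.2 -8.4] T [ 1.27 -1.87 -0.06] op 13.5
arm dir 126.8 joint rad 0.903 r 111.0
```

View pics/wrist5.png

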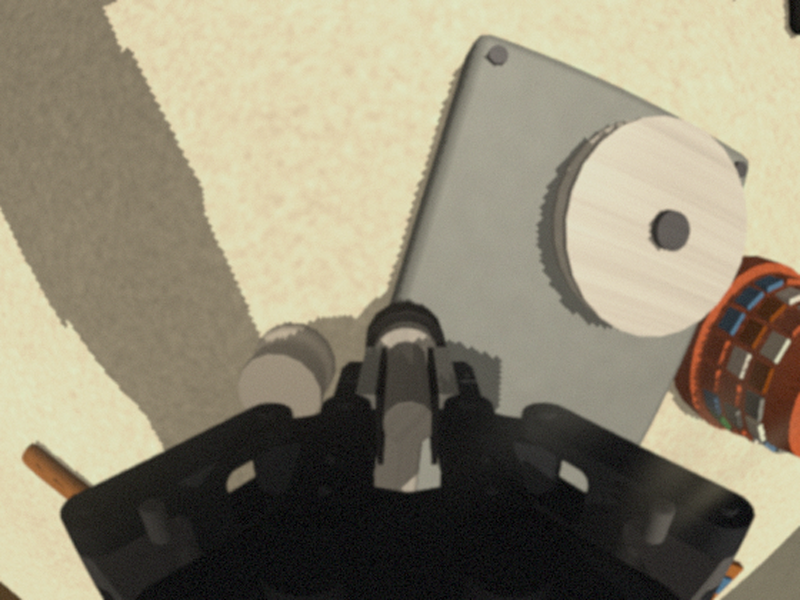

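View pics/scene5.png

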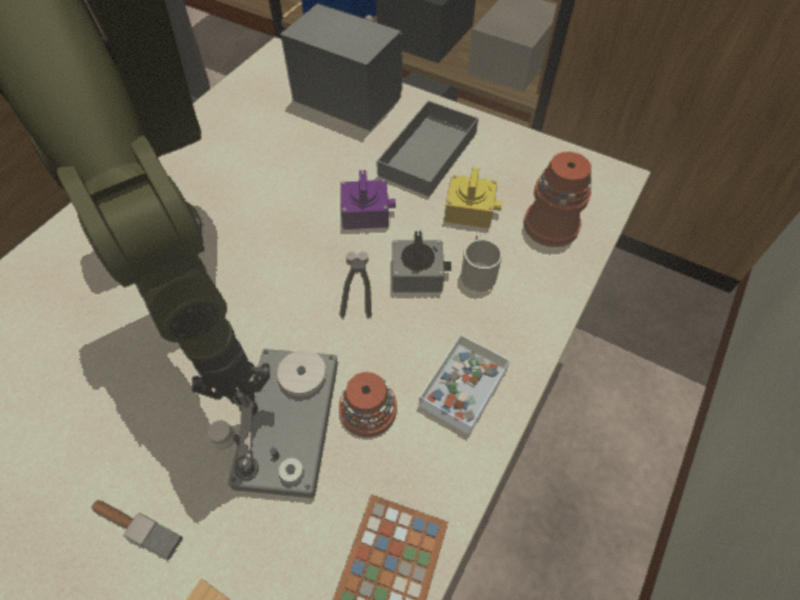

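The wrist picture shows the post held between the pads at (405,420). In the scene picture the arm points to the grinder's −x edge, the isolator handle points to off at (418,240), and the glue jar at (220,433) and the other items have not moved. The push of about 14.6 N is only a little above the spring's 12 N, so I'll press a bit harder before handing in.

Emit:
{"name": "send_rows", "arguments": {"deltas": [0,0,0,-6,-4.5,0,5]}}

```text
time: 10.85
tool_pos: [0.4968, -0.2374, 0.0835]
ee_rot: [91.9, 88.1, 44.0]
force: [24.6, 18.5, -14.0]
opening: 0.013
```

Run:
```python
from h import *
from rig import robot, imaging
arc()
for i in range(4): imaging.grab_frame("side")
arc()
```

```text
t 10.85 pos mm [ 496.8 -237.4   83.5] x [ 0.024  0.023 -0.999] jaw yaw 42.0 q [-26.6  18.2 -22.8  48.4   1.8  21.4] F [ 24.6  18.5 -14. ] T [ 3.11 -4.07 -0.1 ] op 13.0
arm dir 127.0 joint rad 0.907 r 110.9
t 11.05 pos mm [ 496.9 -237.2   83.5] x [ 0.024  0.023 -0.999] jaw yaw 42.0 q [-26.6  18.2 -22.8  48.4   1.8  21.4] F [ 20.4  15.7 -11.5] T [ 2.52 -3.25 -0.14] op 12.8
arm dir 126.9 joint rad 0.905 r 111.0
```

Steady at about 26 N against the stop, with the grip still on. I'm handing in.

```bash
python3 -c "
from rig import robot
print(robot.close_job())"
```

```text
the job is handed in; nothing more can be done
None
```

The isolator is off, and the tensioner arm is held by its post hard against the stop; I handed the job in at about 11 s.

- **Isolator:** I turned the grey isolator's handle 60° counter-clockwise until it met its firm stop. Afterwards the wrist picture showed the grip bar at 120.4°, against 120.4–121.2° for the box's y axis, with the white line at the off dot. The short white line on its own read 122.2°. My first grip on the handle sat too high, so I opened and gripped again before turning it.
- **Tensioner:** I then gripped the steel post and swung the arm about 0.90 rad. It stopped moving there while the push rose to about 26 N, against the spring's 12 N. At hand-in the fingers were still closed on the post. The arm angle comes from the tool position and my fitted pivot; the last reading was 0.905 rad, 0.005 over the nominal 0.9.
- **Grip opening:** It read about 13 mm on the 15 mm post and about 15 mm on the 16 mm bar. The pictures showed both held properly.
- **Tilt:** The tool leaned about 2° under the final push.
- **Everything else:** In the last scene picture the other items, including the purple and yellow look-alikes, stood where they were.

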